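Press the wide plug-in card into the processor's edge clip

ROBOT

A 6-joint arm with a two-finger parallel gripper is mounted at the origin on the work surface. World frame = base frame: x ahead of the robot, y to its left, z up, the work surface at z = 0. Lengths are in mm, angles in rad, forces in N, time in s.
With the tool pointing down it reaches from about 375 to 900 mm from the base axis. Payload 3.1 kg.
Tool frame: the origin (TCP) lies on the mounting face of the last link; the fingertips stand 173 mm ahead of it and the grasp point (between the pads) lies 155 mm ahead of it (tip_extent is the distance from the TCP to the fingertips, in mm); z points along the fingers, y is the line along which they close (so a half turn about z gives the same grasp; the last joint's range is limited). The gripper opens to 85 mm and grips with 20 to 120 N. Pads are 22 mm wide; open, the fingers measure 114 mm over their backs; the gripper's body (76 mm by 85 mm) begins 54 mm behind the grasp point. The pads swing forward as they close: fully open they stand 13 mm farther back than shut.
Start: joints at [-0.178, 0.527, 1.433, -0, 1.181, -0.178], TCP at [624.979, 0.033, 404.71] pointing down, gripper open.
Joint ranges: [-3.08, 3.08], [-0.75, 2.2], [0.22, 2.44], [-1.43, 4.57], [0, 2.65], [-2.85, 2.85]. Speed limits (rad/s): [2.79, 2.79, 3.14, 3.14, 3.14, 3.14].

INTERFACE

Orientations are given as [roll, pitch, yaw] about the fixed x, y, z axes, in that order (R = Rz(yaw) Ry(pitch) Rx(roll)).
In Python, from bench import get_obs, grab_frame, close_job, tip_extent gives the robot as it stands.
- The arm moves only by the tool send_rows, never from a script. Its argument "increments" is a list of rows, each an object of numbers: "gripper": the closure, from 0 (fully open) to 1 (shut); "x", "y", "z": the shift along the tool's x, y, z in m; "yaw": the turn about the tool's z in degrees. In form: [{"gripper": .., "x": .., "y": .., "z": .., "yaw": ..}, ...]. A call has 1 to 10 rows; each row is the pose to reach, as a shift and turn from the pose commanded when the call began, along the tool's axes at that moment; what a row does not reach only later rows make up. A row lasts 1/12 s, in which the tool goes at most 41.7 mm and 7.16 degrees, less where a joint would pass 70% of its speed; a pose out of reach is approached as far as the arm can. A call with a gripper value outside its range is refused whole. The fingers move at their own pace and stop on an object; "squeeze" is the grip in N (left out, the last holds). Time passes only in rows, so rows that repeat a pose let the fingers close. It gives the time, the measured TCP pose, the force, the opening and the grip force at its end, in the units of the state.
- get_obs(): the state, without advancing time (a new reading comes with each control period).
- grab_frame(name): name is "scene" or "side" or "wrist"; returns a dict with "color" (480x640x3 uint8, red, green, blue), "intrinsics" (3x3 intrinsics, pixels), "R" (3x3) and "t" (3): a world point X has camera coordinates R X + t. Camera axes: x right, y down, z forward; pixel columns grow to the right and rows downward; lengths in mm; the calibration is good to about 2 mm. The wrist camera is an equidistant fisheye: a pixel r from the principal point sees the ray r / f radians off the axis. A picture is of the moment at which its call begins. There is no depth.
- close_job(): hands the job in; it is judged then, once.
The state is a dict: "time_s": time; "joint_positions": joint angles; "qd": joint speeds; "joint_efforts": joint torques, N m; "tool_pos": TCP position; "ee_rot": TCP orientation; "contact_force": force on the tool from outside, world axes, zero at the start; "ft_torque": the same for the moment, N m; "opening": finger opening in mm; "grasp_force": force on a finger pad.
Only numpy, scipy, OpenCV 4.12 (cv2) and the standard library are available. Lean on these libraries where they do the work, as an engineer would, in place of code of your own. Each camera call takes 0.05 s, during which the arm holds its last target. There are 200 camera calls.

TASK

Take the wide circuit card out of its stand and press its thin lower edge straight down into the sprung clip in the open processor chassis, roughly centred along the clip, until it is fully home; then let go so that it stands upright by itself. Leave the narrow card in its stand.

Things in the scene. Friction and masses are not known exactly. Their poses are not given: they have to be found in the camera images.
- wide_card: Wide circuit card: upright green board 110 mm wide, 5 mm thick, 80 mm high, on its top edge a grey grip bar 14 mm thick, 60 mm long, 76 to 102 mm above the lower edge, centred. About 140 g. Starts loosely upright in a stand (leans up to 5 degrees). Origin: centre of the lower edge; z up the card, y along its width, x through its thickness. Either face may be in front.
- stand_a: Black fixed stand that holds the wide card at the start: 56 x 130 mm, 36 mm high, with a slot 7 mm wide and 28 mm deep along its y, open at the top and ends. Lift the card straight up at least 35 mm to clear it. Origin: centre of the underside, on the table.
- clip_seat (a point): Floor of the sprung clip in the open chassis (240 x 220 mm, 30 mm high, fixed): where the card's lower edge centre belongs, 22 mm above the table. y along the clip and the card's width, x across. Two grey jaws, 90 mm long, 42 mm high, 1 mm apart, flared above 19 mm to a 33 mm mouth; each yields up to 14 mm. Pushing in takes 5 to 12 N, more than the card's weight; the rigid floor stops it.
- narrow_card: The narrow circuit card, to be left alone: same build and height but 60 mm wide with a 40 mm long grip bar. It stands in another identical stand. Origin and axes as for the wide card.
Not all that is in view belongs to the job. What is shaped like the wide_card but orange is not meant.

How it is judged (in metres and radians):
At the end, for the whole second after the job is handed in: The wide card stands in the clip with its lower edge on the seat (within 4 mm in height, 5 mm across the jaws, 15 mm along the clip), upright and in line with the clip within 10 degrees, at rest and released; the narrow card is within 30 mm of where it started (z of wide_card in the frame of clip_seat between -0.004 and 0.004 m and x of wide_card in the frame of clip_seat between -0.005 and 0.005 m and y of wide_card in the frame of clip_seat between -0.015 and 0.015 m and angle between the y axis of wide_card and the y axis of clip_seat, either way round below 0.175 rad and angle between wide_card's own z axis and vertical below 0.175 rad and linear speed of wide_card below 0.02 m/s and distance of narrow_card from where it was at the start of the episode below 0.03 m); the robot touches nothing.
It fails at once if the narrow card is moved by more than 30 mm (distance of narrow_card from where it was at the start of the episode above 0.03 m).
It also fails if it takes over 38 s, if anything falls off the work surface, if the arm or the gripper's body presses on something with over 40 N, if the wrist force passes 120 N, or if a joint passes its speed limit or range.

## Working session

There is one attempt and no reset: what is moved stays moved. The work goes in short steps, Python scripts to look and compute and a tool call to move; the robot and the scene stay as the last step left them, time stands still between calls to the robot, and variables do not carry over. Pictures are saved under pics/ and viewed, at most 10 in all, crops included, and the job is handed in when it is done.

Besides the shell and the picture viewer there is one more tool, called by a JSON object that holds its "method" and its "body", one argument or row to a line. send_rows: Moves the arm, as the interface text tells. Its arguments: {"type":"object","properties":{"increments":{"type":"array"},"squeeze":{"type":"number"}},"required":["increments"]}

```bash
mkdir -p pics
python3 - <<'E'
from bench import *
import cv2,pickle
s=get_obs();print(s)
for n in("scene","side","wrist"):
    f=grab_frame(n);pickle.dump(f,open(f'pics/{n}0.pkl','wb'));cv2.imwrite(f'pics/{n}0.png',f['color'][:,:,::-1])
    print(n,f['intrinsics'],f['R'],f['t'])
E
```

```text
{'time_s': 0.0, 'joint_positions': array([-1.78497684e-01,  5.28515532e-01,  1.43391659e+00,  8.88237857e-06,
        1.18141721e+00, -1.78514404e-01]), 'qd': array([ 1.89972034e-03, -1.09636678e-05,  8.44389952e-05,  1.45209129e-03,
        1.01968180e-03, -1.55400092e-04]), 'joint_efforts': array([ 2.50220628e-04, -4.42344439e+01, -1.78024775e+01, -2.06930472e-04,
        8.36740597e-03,  2.24214921e-05]), 'tool_pos': array([6.24654178e+02, 9.43335674e-02, 4.03698324e+02]), 'ee_rot': array([-3.13937329e+00, -4.08792750e-04,  1.57080921e+00]), 'contact_force': array([ 0.07611412, -0.93127641,  0.55320299]), 'ft_torque': array([0.00792169, 0.02119935, 0.02496236]), 'grasp_force': 0.0, 'opening': 85.43969588511982}
scene [[582.69323462   0.         316.87835479]
 [  0.         582.69323462 238.07689291]
 [  0.           0.           1.        ]] [[ 0.43555349  0.90013806  0.00668106]
 [ 0.5042425  -0.23782817 -0.83016701]
 [-0.74567597  0.36495101 -0.55747476]] [-264.94689272 -257.53196291 1417.14930326]
side [[554.25445856   0.         317.33097065]
 [  0.         554.25445856 235.06990984]
 [  0.           0.           1.        ]] [[ 0.91731214 -0.39804027  0.01011802]
 [-0.2478344  -0.59067196 -0.76790934]
 [ 0.31163527  0.70190497 -0.64047863]] [-550.20992434  165.43167224  825.14379433]
wrist [[371.64829954   0.         316.0962402 ]
 [  0.         371.64829954 241.11681675]
 [  0.           0.           1.        ]] [[ 9.99996364e-01 -5.00726002e-05 -2.69632343e-03]
 [ 6.51114287e-04 -9.65765370e-01  2.59416320e-01]
 [-2.61700545e-03 -2.59417132e-01 -9.65761825e-01]] [-622.87887328  -34.30084605  378.86480154]
```

View pics/scene0.png

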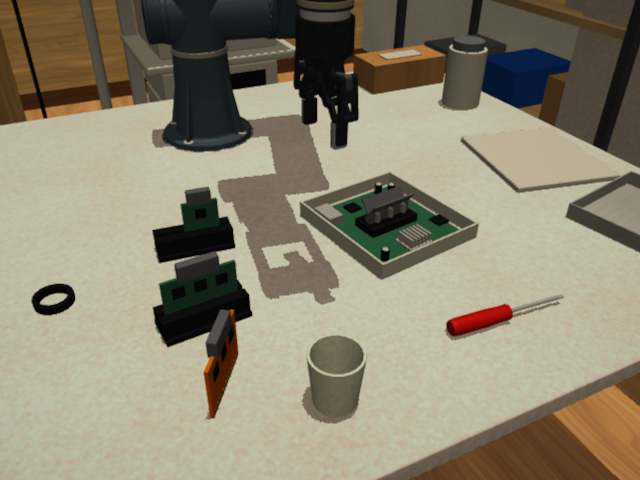

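View pics/side0.png

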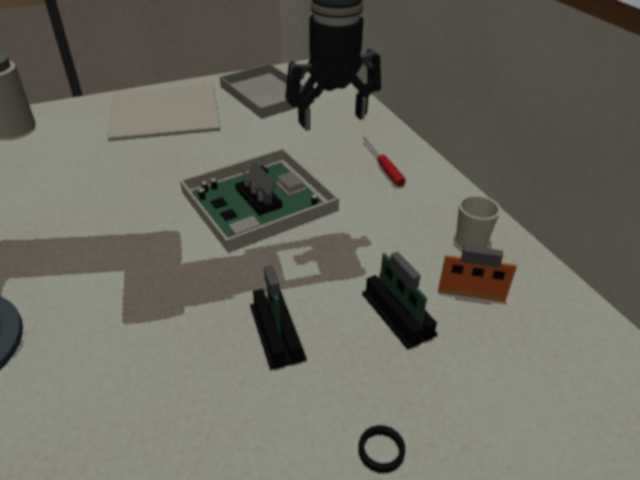

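View pics/wrist0.png

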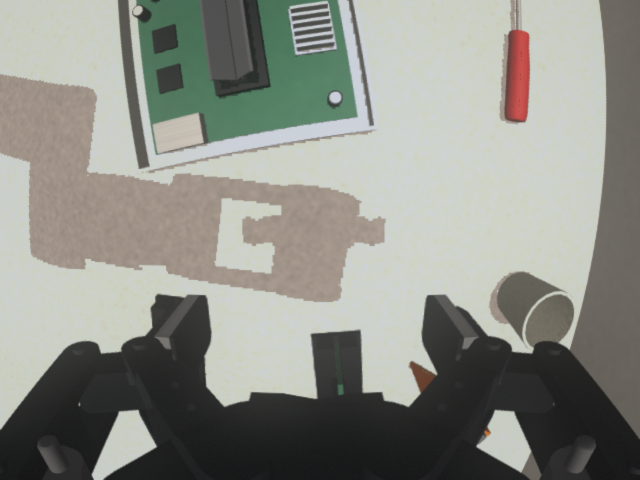

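The candidates are the narrow green card (scene 200,212), the wide green card (scene 202,285; side 402,285) and the orange card (scene 222,365). I choose the wide green card at (202,285). The clip is at about scene (387,207) and side (262,188). Next is a close crop to confirm the choice and get exact pixels.

Run:
```python
import cv2,numpy as np
def c(n,x,y,w,h,k): return cv2.resize(cv2.imread(f'pics/{n}0.png')[y:y+h,x:x+w],None,fx=k,fy=k,interpolation=cv2.INTER_CUBIC)
a=np.vstack([np.hstack([c('scene',145,245,115,100,3.4783),c('side',355,240,92,80,4.348)[:,:400]][:2] if 0 else [cv2.resize(c('scene',150,245,100,75,1),(400,300)),cv2.resize(c('side',352,245,100,75,1),(400,300))]),
np.hstack([cv2.resize(c('scene',340,170,100,75,1),(400,300)),cv2.resize(c('side',212,150,100,75,1),(400,300))])])
cv2.imwrite('pics/crop1.png',cv2.convertScaleAbs(a,alpha=1.6))
```

```text
(no output)
```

View pics/crop1.png

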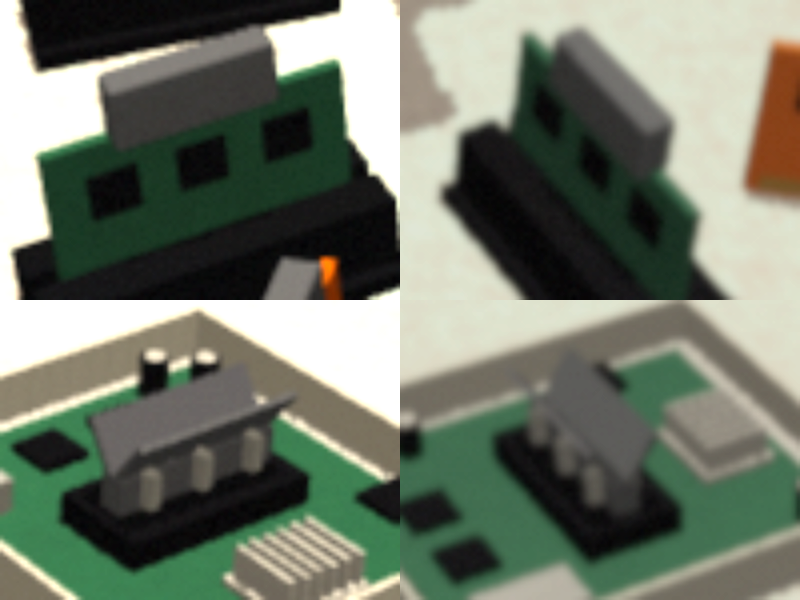

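The crop confirms a green board with a long grip bar, three chips and a wide body, so it is the wide card. Bar top in scene: (176,264), (219,259), (216,252), (175,264). Board top corners: scene (160,284) and (234.5,261), side (383,254) and (426,298). Clip lips in scene: (362.5,199), (401,186), (375,206), (414,194.5).

```bash
cat > h.py <<'E'
import numpy as np,pickle
from scipy.optimize import least_squares
def ld(n): return pickle.load(open(f'pics/{n}.pkl','rb'))
def proj(f,X,fish=False):
    c=np.atleast_2d(X)@f['R'].T+f['t'];K=f['intrinsics']
    if fish:
        r=np.hypot(c[:,0],c[:,1]);th=np.arctan2(r,c[:,2]);d=c[:,:2]/r[:,None]*th[:,None]
    else: d=c[:,:2]/c[:,2:]
    return d*K[0,0]+K[:2,2]
def ray(f,p,z,fish=False):
    K=f['intrinsics'];d=(np.array(p,float)-K[:2,2])/K[0,0]
    if fish:
        th=np.linalg.norm(d);v=np.r_[d/th*np.sin(th),np.cos(th)]
    else: v=np.r_[d,1]
    C=-f['R'].T@f['t'];w=f['R'].T@v
    return C+w*(z-C[2])/w[2]
E
python3 - <<'E'
from h import *
S,D=ld('scene0'),ld('side0')
sc=lambda l:[(150+u/4,245+v/4) for u,v in l]
sd=lambda l:[(352+(u-400)/4,245+v/4) for u,v in l]
for p in sc([(40,155),(338,63)]): print('board scene',ray(S,p,88))
for p in sd([(525,35),(697,213)]): print('board side',ray(D,p,88))
for p in [(340+u/4,170+(v-300)/4) for u,v in [(90,415),(245,365),(140,443),(295,398)]]: print('lip scene',ray(S,p,64))
for p in [(212+(u-400)/4,150+(v-300)/4) for u,v in [(570,350),(655,435),(523,380)]]: print('lip side',ray(D,p,64))
# card fit: x,y,yaw,lean ; bottom edge z=8
def card(p,q):
    x,y,a,l=p;q=np.array(q,float)
    X=np.c_[q[:,0]*np.cos(l)+q[:,2]*np.sin(l),q[:,1],-q[:,0]*np.sin(l)+q[:,2]*np.cos(l)]
    c,s=np.cos(a),np.sin(a)
    return np.c_[x+c*X[:,0]-s*X[:,1],y+s*X[:,0]+c*X[:,1],8+X[:,2]]
E
```

```text
board scene [ 655.75441428 -258.35504828   88.        ]
board scene [ 648.65489512 -150.46012234   88.        ]
board side [ 643.87245755 -153.64919829   88.        ]
board side [ 654.55335203 -261.30322659   88.        ]
lip scene [536.91817099 123.3158562   64.        ]
lip scene [527.31129056 210.01456981  64.        ]
lip scene [567.14136136 130.95756152  64.        ]
lip scene [562.64876825 213.67472279  64.        ]
lip side [553.52047989 209.2359432   64.        ]
lip side [566.90002843 123.17929724  64.        ]
lip side [523.75031266 192.23012551  64.        ]
```

{"method": "send_rows", "body": {
  "increments": [
    {"x":-0.015,"y":0.002,"z":0.005,"yaw":-1},
    {"x":-0.05,"y":0.006,"z":0.015,"yaw":-2},
    {"x":-0.09,"y":0.01,"z":0.03,"yaw":-3},
    {"x":-0.13,"y":0.015,"z":0.04,"yaw":-4},
    {"x":-0.17,"y":0.02,"z":0.05,"yaw":-4.7},
    {"x":-0.195,"y":0.024,"z":0.057,"yaw":-4.7},
    {"x":-0.206,"y":0.026,"z":0.06,"yaw":-4.7},
    {"x":-0.206,"y":0.026,"z":0.06,"yaw":-4.7},
    {"x":-0.206,"y":0.026,"z":0.06,"yaw":-4.7}
  ]
}}

```text
validation failed for argument at $.in...
```

Run:
```python
from bench import *
import cv2,pickle
from h import *
s=get_obs();print(s['time_s'],s['tool_pos'],s['ee_rot'],s['contact_force'])
f=grab_frame('wrist');pickle.dump(f,open('pics/wrist1.pkl','wb'));cv2.imwrite('pics/wrist1.png',cv2.convertScaleAbs(f['color'][:,:,::-1],alpha=1.5))
D=ld('side0');S=ld('scene0')
print(ray(D,(482,250),102),ray(S,(222,330),95),ray(D,(270,268),110), ray(S,(198,192),110))
```

```text
0.15 [6.24732610e+02 5.23309319e-02 4.03947962e+02] [-3.13988846e+00 -2.92859957e-04  1.57078828e+00] [-0.43677994 -0.8748214   1.20577451]
[ 779.13726926 -218.18319099  102.        ] [ 785.7018724 -213.2568051   95.       ] [ 463.91356717 -138.27295299  110.        ] [ 472.2453253  -150.05563729  110.        ]
```

View pics/wrist1.png

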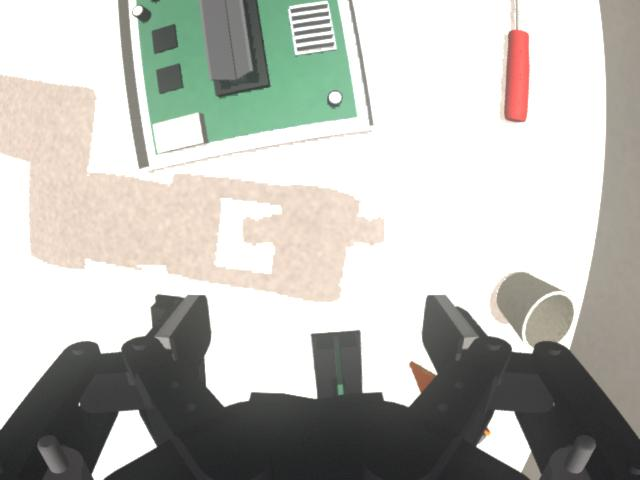

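The arm did not move, so this picture is the same as before. The rows probably need every field, so I'll add "gripper".

{"method": "send_rows", "body": {
  "increments": [
    {"gripper":0,"x":-0.015,"y":0.002,"z":0.005,"yaw":-1},
    {"gripper":0,"x":-0.05,"y":0.006,"z":0.015,"yaw":-2},
    {"gripper":0,"x":-0.09,"y":0.01,"z":0.03,"yaw":-3},
    {"gripper":0,"x":-0.13,"y":0.015,"z":0.04,"yaw":-4},
    {"gripper":0,"x":-0.17,"y":0.02,"z":0.05,"yaw":-4.7},
    {"gripper":0,"x":-0.195,"y":0.024,"z":0.057,"yaw":-4.7},
    {"gripper":0,"x":-0.206,"y":0.026,"z":0.06,"yaw":-4.7},
    {"gripper":0,"x":-0.206,"y":0.026,"z":0.06,"yaw":-4.7},
    {"gripper":0,"x":-0.206,"y":0.026,"z":0.06,"yaw":-4.7}
  ]
}}

```text
time_s: 0.95
tool_pos: [650.8, -205.6, 344.3]
ee_rot: [-3.141, -0.002, 1.652]
contact_force: [-0.6, 0.2, 0.0]
opening: 85.8
grasp_force: 0.0
```

Run:
```python
from bench import *
import cv2,pickle
f=grab_frame('wrist');pickle.dump(f,open('pics/wrist1.pkl','wb'));cv2.imwrite('pics/wrist1.png',cv2.convertScaleAbs(f['color'][:,:,::-1],alpha=1.5))
```

```text
(no output)
```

View pics/wrist1.png

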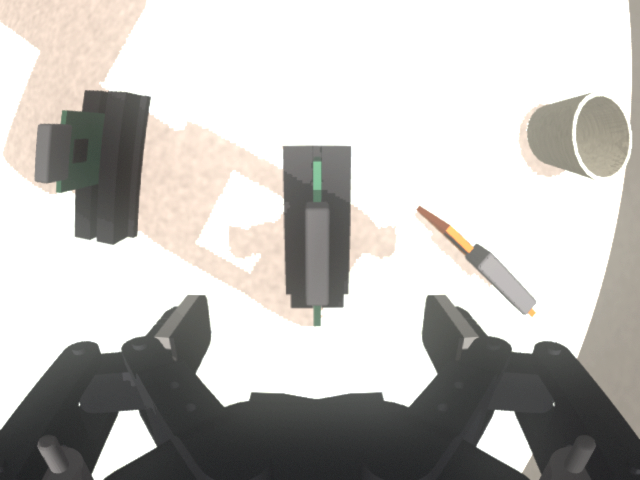

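The wrist view shows the bar top from (317.5,204) to (317.5,304), the board ends at (317.5,160) and (317.5,326), and the stand top from x=284 to 351. Everything is well aligned.

Run:
```python
from h import *
f=ld('wrist1')
r=lambda p,z:print(p,z,ray(f,p,z,True).round(1))
for p in[(317.5,204),(317.5,304)]:r(p,110)
for p in[(318,160),(317.5,326)]:r(p,88)
for p in[(284,147),(351,147),(286,294),(349,294)]:r(p,36)
```

```text
(317.5, 204) 110 [ 647.8 -173.7  110. ]
(317.5, 304) 110 [ 652.7 -233.8  110. ]
(318, 160) 88 [ 646.2 -150.3   88. ]
(317.5, 326) 88 [ 655.  -260.5   88. ]
(284, 147) 36 [ 620.6 -144.6   36. ]
(351, 147) 36 [ 670.1 -140.6   36. ]
(286, 294) 36 [ 629.4 -260.9   36. ]
(349, 294) 36 [ 680.4 -256.8   36. ]
```

Checks: the bar measures 60 mm and the board 110 mm. The centre is (650.4,-204.6), directly over the stand, with almost no lean. Descending and gripping.

{"method": "send_rows", "body": {
  "increments": [
    {"gripper":0,"x":0.001,"y":0,"z":0.015,"yaw":0},
    {"gripper":0,"x":0.001,"y":0,"z":0.045,"yaw":0},
    {"gripper":0,"x":0.001,"y":0,"z":0.075,"yaw":0},
    {"gripper":0,"x":0.001,"y":0,"z":0.088,"yaw":0},
    {"gripper":0.2,"x":0.001,"y":0,"z":0.091,"yaw":0},
    {"gripper":0.6,"x":0.001,"y":0,"z":0.091,"yaw":0},
    {"gripper":0.75,"x":0.001,"y":0,"z":0.091,"yaw":0},
    {"gripper":1,"x":0.001,"y":0,"z":0.091,"yaw":0},
    {"gripper":1,"x":0.001,"y":0,"z":0.091,"yaw":0},
    {"gripper":1,"x":0.001,"y":0,"z":0.091,"yaw":0}
  ],
  "squeeze": 80
}}

```text
time_s: 1.83
tool_pos: [651.3, -205.2, 255.5]
ee_rot: [3.14, 0.001, 1.653]
contact_force: [-5.5, 1.5, 19.8]
opening: 12.7
grasp_force: 69.8
```

{"method": "send_rows", "body": {
  "increments": [
    {"gripper":1,"x":0,"y":0,"z":0,"yaw":0},
    {"gripper":1,"x":0,"y":0,"z":0,"yaw":0},
    {"gripper":1,"x":0,"y":0,"z":0,"yaw":0},
    {"gripper":1,"x":0,"y":0,"z":0,"yaw":0}
  ],
  "squeeze": 80
}}

```text
time_s: 2.17
tool_pos: [651.3, -205.3, 255.5]
ee_rot: [3.139, 0.001, 1.653]
contact_force: [-1.0, 0.5, 5.7]
opening: 12.7
grasp_force: 79.1
```

{"method": "send_rows", "body": {
  "increments": [
    {"gripper":1,"x":0,"y":0,"z":-0.008,"yaw":0},
    {"gripper":1,"x":0,"y":0,"z":-0.025,"yaw":0},
    {"gripper":1,"x":0,"y":0,"z":-0.05,"yaw":0},
    {"gripper":1,"x":0,"y":0,"z":-0.08,"yaw":0},
    {"gripper":1,"x":0.01,"y":-0.002,"z":-0.105,"yaw":0},
    {"gripper":1,"x":0.04,"y":-0.01,"z":-0.125,"yaw":0},
    {"gripper":1,"x":0.075,"y":-0.02,"z":-0.135,"yaw":-0.5},
    {"gripper":1,"x":0.11,"y":-0.03,"z":-0.14,"yaw":-1},
    {"gripper":1,"x":0.145,"y":-0.04,"z":-0.14,"yaw":-1.5},
    {"gripper":1,"x":0.18,"y":-0.05,"z":-0.14,"yaw":-2}
  ]
}}

```text
time_s: 3.0
tool_pos: [585.3, -28.4, 394.6]
ee_rot: [3.141, 0.0, 1.687]
contact_force: [0.2, -0.0, -1.4]
opening: 12.8
grasp_force: 78.6
```

{"method": "send_rows", "body": {
  "increments": [
    {"gripper":1,"x":0.03,"y":-0.007,"z":0,"yaw":0},
    {"gripper":1,"x":0.06,"y":-0.014,"z":0,"yaw":0},
    {"gripper":1,"x":0.08,"y":-0.018,"z":0,"yaw":0},
    {"gripper":1,"x":0.09,"y":-0.02,"z":0,"yaw":0},
    {"gripper":1,"x":0.09,"y":-0.02,"z":0,"yaw":0},
    {"gripper":1,"x":0.09,"y":-0.02,"z":0,"yaw":0}
  ]
}}

```text
time_s: 3.5
tool_pos: [556.2, 57.2, 393.9]
ee_rot: [3.141, 0.001, 1.689]
contact_force: [0.1, -0.3, -1.2]
opening: 12.3
grasp_force: 78.6
```

Run:
```python
from bench import *
import cv2,pickle,numpy as np
s=get_obs();print(s['time_s'],s['tool_pos'],s['ee_rot'],s['contact_force'],s['opening'])
P={}
for n in('wrist','side','scene'):
    P[n]=grab_frame(n);pickle.dump(P[n],open(f'pics/{n}2.pkl','wb'))
w=cv2.convertScaleAbs(P['wrist']['color'][:,:,::-1],alpha=1.5)
cv2.imwrite('pics/wrist2.png',cv2.resize(w,(800,600),interpolation=cv2.INTER_CUBIC))
```

```text
3.5 [556.23564127  57.18611278 393.92408214] [3.14081124e+00 9.78980507e-04 1.68863885e+00] [ 0.14823073 -0.27302716 -1.24584788] 12.323539325370298
```

View pics/wrist2.png

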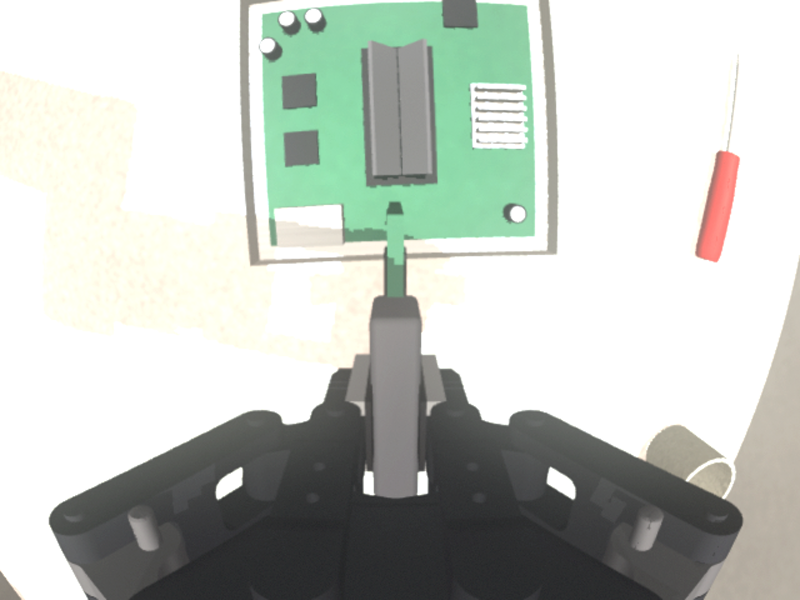

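The wrist view (at 1.25x) shows the card held upright. Its bar is at x=371–419, with the end at row 300, and its lower end is at (395,205). Clip lips: left (369,41)–(371,177), right (425,40)–(433,178). Throat: (398,47)–(401,175).

Run:
```python
from h import *
f=ld('wrist2')
r=lambda p,z:ray(f,np.array(p)/1.25,z,True)
L=[r(p,64) for p in[(369,41),(371,177),(425,40),(433,178)]]
print(np.round(L,1),np.mean(L,0))
T=[r(p,41) for p in[(398,47),(401,175)]]
print(np.round(T,1),np.mean(T,0)); d=T[0]-T[1];print(np.degrees(np.arctan2(-d[0],d[1])),[np.degrees(np.arctan2(-(L[i]-L[i+1])[0],(L[i]-L[i+1])[1])) for i in(0,2)])
# card prediction
tp=np.array([556.2,57.2]);a=1.6886;X=np.array([np.cos(a),np.sin(a)]);Y=np.array([np.sin(a),-np.cos(a)])
for n,x,y,z in[('bar NL',30,-7,248.5),('bar NR',30,7,248.5),('board top L',55,-2.5,226.5),('top R',55,2.5,226.5),('bot',55,0,146.5)]:
    print(n,(proj(f,np.r_[tp+x*X+y*Y,z],True)*1.25).round(1))
for p,z in[((396,300),248.5),((395,204),146.5)]:
    q=r(p,z)[:2]-tp;print('in tool',q@X,q@Y)
```

```text
[[520.4 210.8  64. ]
 [532.4 121.2  64. ]
 [555.9 215.8  64. ]
 [571.7 125.3  64. ]] [545.10930203 168.30947604  64.        ]
[[538.7 215.3  41. ]
 [551.5 124.9  41. ]] [545.09455999 170.13577743  41.        ]
8.035722743607268 [np.float64(7.598922753272346), np.float64(9.89767600132039)]
bar NL [[371.  316.9]]
bar NR [[425.2 316.9]]
board top L [[389.2 213.2]]
top R [[406.2 213.2]]
bot [[396.8 200.5]]
in tool 34.512683645631455 -0.5363688825554689
in tool 53.37956062684368 -0.8150224920524843
```

{"method": "send_rows", "body": {
  "increments": [
    {"gripper":1,"x":0.015,"y":0.0,"z":0,"yaw":0},
    {"gripper":1,"x":0.045,"y":0.001,"z":0,"yaw":-0.3},
    {"gripper":1,"x":0.08,"y":0.002,"z":0.005,"yaw":-0.7},
    {"gripper":1,"x":0.105,"y":0.003,"z":0.02,"yaw":-0.7},
    {"gripper":1,"x":0.1135,"y":0.0035,"z":0.045,"yaw":-0.7},
    {"gripper":1,"x":0.1135,"y":0.0035,"z":0.057,"yaw":-0.7},
    {"gripper":1,"x":0.1135,"y":0.0035,"z":0.059,"yaw":-0.7},
    {"gripper":1,"x":0.1135,"y":0.0035,"z":0.059,"yaw":-0.7}
  ]
}}

```text
time_s: 4.32
tool_pos: [546.6, 169.6, 333.7]
ee_rot: [-3.14, 0.0, 1.699]
contact_force: [-0.4, -0.7, -1.9]
opening: 12.9
grasp_force: 78.6
```

Run:
```python
from bench import *
import cv2,pickle,numpy as np
s=get_obs();print(s['time_s'],s['tool_pos'],s['ee_rot'],s['contact_force'],s['opening'])
def c(n,x,y):
    f=grab_frame(n);pickle.dump(f,open(f'pics/{n}3.pkl','wb'))
    return cv2.resize(f['color'][y:y+150,x:x+100,::-1],(400,600),interpolation=cv2.INTER_CUBIC)
cv2.imwrite('pics/crop3.png',cv2.convertScaleAbs(np.hstack([c('scene',340,100),c('side',212,80)]),alpha=1.7))
```

```text
4.3167 [546.64065403 169.61424526 333.71866727] [-3.13953992e+00  2.19990935e-04  1.69874391e+00] [-0.3934926  -0.67020456 -1.88534031] 12.947873667669235
```

View pics/crop3.png

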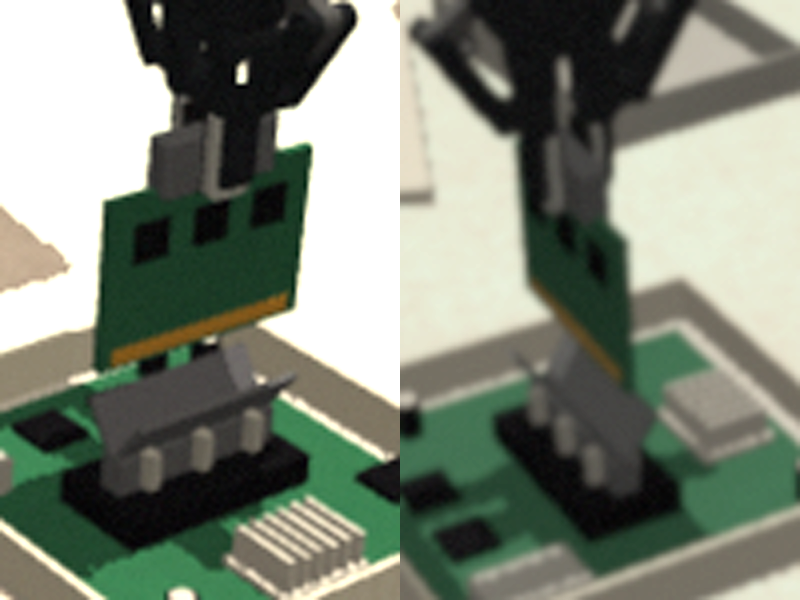

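The card hangs upright over the clip. Lower corners at 4x: scene (95,368) and (295,308), side (530,285) and (630,388).

Run:
```python
from h import *
S,D=ld('scene3'),ld('side3')
s=lambda u,v:(340+u/4,100+v/4)
d=lambda u,v:(212+(u-400)/4,80+v/4)
A=[ray(S,s(*p),86) for p in[(95,368),(295,308)]];B=[ray(D,d(*p),86) for p in[(530,285),(630,388)]]
print(np.round(A,1),np.mean(A,0),np.round(B,1),np.mean(B,0))
# predicted clip lips/throat outlines for hypotheses, 4x crop pixels
for cx,cy,ya in[(545,169,8),(548,169,7)]:
    a=np.radians(ya);Y=np.array([-np.sin(a),np.cos(a)]);X=np.array([np.cos(a),np.sin(a)])
    P=[np.r_[np.array([cx,cy])+x*X+y*Y,z] for x,y,z in[(-16.5,-45,64),(-16.5,45,64),(16.5,-45,64),(16.5,45,64),(0,-45,41)]]
    print(cx,((proj(S,P)-[340,100])*4).round().tolist(),((proj(D,P)-[212,80])*4+[400,0]).round().tolist())
```

```text
[[550.4 116.9  86. ]
 [540.8 225.6  86. ]] [545.60965306 171.24493475  86.        ] [[538.6 222.4  86. ]
 [553.5 117.9  86. ]] [546.0911337  170.12029905  86.        ]
545 [[85.0, 394.0], [241.0, 340.0], [132.0, 426.0], [290.0, 369.0], [106.0, 454.0]] [[591.0, 431.0], [509.0, 341.0], [654.0, 411.0], [569.0, 323.0], [625.0, 461.0]]
548 [[88.0, 396.0], [247.0, 343.0], [134.0, 428.0], [294.0, 373.0], [108.0, 457.0]] [[596.0, 430.0], [516.0, 339.0], [659.0, 410.0], [576.0, 321.0], [630.0, 460.0]]
```

Run:
```python
from h import *
S,D,W=ld('scene3'),ld('side3'),ld('wrist2')
so=np.array([(90,395),(244,344),(138,432),(296,377)])/4+[340,100]
do=(np.array([(655,420),(570,347),(517,355)])-[400,0])/4+[212,80]
wo=np.array([(369,177-0),(369,41),(433,178),(426,40)])/1.25
def P(p):
    cx,cy,a,z,h,l=p;Y=np.array([-np.sin(a),np.cos(a)]);X=np.array([np.cos(a),np.sin(a)])
    return np.array([np.r_[np.array([cx,cy])+x*X+y*Y,z] for x,y in[(-h,-l),(-h,l),(h,-l),(h,l)]])
def res(p,use='sdw'):
    q=P(p);r=[]
    if 's' in use:r.append(proj(S,q)-so)
    if 'd' in use:r.append(proj(D,q[[2,3,1]])-do)
    if 'w' in use:r.append((proj(W,q,True)-wo))
    return np.r_[np.vstack(r).ravel(),(p[4]-17)*.5,(p[5]-45)*1,(p[3]-62)*.2]
for u in('sd','w','sdw'):
    o=least_squares(res,[546,169,.13,64,17,45],args=(u,),loss='soft_l1');print(u,o.x[:2].round(1),np.degrees(o.x[2]).round(2),o.x[3:].round(1),res(o.x,u).round(1)[:-3].tolist())
```

```text
sd [545.5 170.8] 7.55 [59.8 16.9 44.6] [-0.2, 1.3, 0.0, 0.9, -0.4, 0.4, -0.8, 0.3, -0.3, -1.1, 0.3, -4.8, -1.9, -2.2]
w [544.8 168.3] 7.68 [64.2 19.  45.4] [1.1, 0.6, -0.7, -0.0, -2.4, -0.9, 1.3, 0.2]
sdw [544.6 169.1] 7.63 [60.3 18.7 45.7] [-2.4, 0.8, -1.2, 0.0, -1.3, 0.7, -0.7, 0.3, 0.7, -0.8, 0.6, -5.0, -3.2, -1.9, 1.5, -0.2, -0.1, -0.0, -3.2, -1.6, 0.5, 0.2]
```

The clip is at about (545,170) with yaw 7.6° and the card at (546,170.5) with yaw 7.3°. That is close enough, so I'm pressing down.

{"method": "send_rows", "body": {
  "increments": [
    {"gripper":1,"x":0,"y":-0.0005,"z":0.008,"yaw":-0.3},
    {"gripper":1,"x":0,"y":-0.0005,"z":0.02,"yaw":-0.3},
    {"gripper":1,"x":0,"y":-0.0005,"z":0.03,"yaw":-0.3},
    {"gripper":1,"x":0,"y":-0.0005,"z":0.036,"yaw":-0.3},
    {"gripper":1,"x":0,"y":-0.0005,"z":0.04,"yaw":-0.3},
    {"gripper":1,"x":0,"y":-0.0005,"z":0.042,"yaw":-0.3}
  ],
  "squeeze": 100
}}

```text
time_s: 4.92
tool_pos: [545.9, 170.3, 292.3]
ee_rot: [3.141, 0.0, 1.705]
contact_force: [0.5, -0.5, -1.4]
opening: 12.6
grasp_force: 101.3
```

{"method": "send_rows", "body": {
  "increments": [
    {"gripper":1,"x":0,"y":0,"z":0.003,"yaw":0},
    {"gripper":1,"x":0,"y":0,"z":0.006,"yaw":0},
    {"gripper":1,"x":0,"y":0,"z":0.009,"yaw":0},
    {"gripper":1,"x":0,"y":0,"z":0.012,"yaw":0},
    {"gripper":1,"x":0,"y":0,"z":0.015,"yaw":0},
    {"gripper":1,"x":0,"y":0,"z":0.017,"yaw":0}
  ]
}}

```text
time_s: 5.42
tool_pos: [545.9, 170.6, 275.8]
ee_rot: [3.141, 0.0, 1.706]
contact_force: [-0.1, -0.8, 1.7]
opening: 12.5
grasp_force: 101.7
```

{"method": "send_rows", "body": {
  "increments": [
    {"gripper":1,"x":0,"y":0,"z":0.002,"yaw":0},
    {"gripper":1,"x":0,"y":0,"z":0.004,"yaw":0},
    {"gripper":1,"x":0,"y":0,"z":0.006,"yaw":0},
    {"gripper":1,"x":0,"y":0,"z":0.007,"yaw":0},
    {"gripper":1,"x":0,"y":0,"z":0.007,"yaw":0}
  ]
}}

```text
time_s: 5.83
tool_pos: [545.9, 170.6, 269.5]
ee_rot: [3.141, -0.0, 1.705]
contact_force: [-0.6, 0.4, 7.8]
opening: 12.3
grasp_force: 102.5
```

{"method": "send_rows", "body": {
  "increments": [
    {"gripper":1,"x":0,"y":0,"z":0.001,"yaw":0},
    {"gripper":1,"x":0,"y":0,"z":0.002,"yaw":0},
    {"gripper":1,"x":0,"y":0,"z":0.003,"yaw":0},
    {"gripper":1,"x":0,"y":0,"z":0.003,"yaw":0}
  ]
}}

```text
time_s: 6.17
tool_pos: [545.9, 170.7, 269.5]
ee_rot: [3.139, 0.0, 1.706]
contact_force: [-5.3, -0.9, 25.7]
opening: 12.1
grasp_force: 105.3
```

The card stopped at exactly the expected height (TCP 269.5 mm, lower edge at 22 mm) with the force rising to 26 N, so it is on the floor. Releasing.

{"method": "send_rows", "body": {
  "increments": [
    {"gripper":1,"x":0,"y":0,"z":-0.002,"yaw":0},
    {"gripper":1,"x":0,"y":0,"z":-0.002,"yaw":0},
    {"gripper":0.5,"x":0,"y":0,"z":-0.002,"yaw":0},
    {"gripper":0.3,"x":0,"y":0,"z":-0.002,"yaw":0},
    {"gripper":0.2,"x":0,"y":0,"z":-0.002,"yaw":0},
    {"gripper":0.2,"x":0,"y":0,"z":-0.002,"yaw":0},
    {"gripper":0.2,"x":0,"y":0,"z":-0.002,"yaw":0}
  ]
}}

```text
time_s: 6.75
tool_pos: [545.6, 170.4, 267.1]
ee_rot: [-3.14, -0.0, 1.705]
contact_force: [0.1, -0.3, -0.3]
opening: 68.0
grasp_force: 0.0
```

{"method": "send_rows", "body": {
  "increments": [
    {"gripper":0.2,"x":0,"y":0,"z":-0.01,"yaw":0},
    {"gripper":0.2,"x":0,"y":0,"z":-0.035,"yaw":0},
    {"gripper":0.2,"x":0,"y":0,"z":-0.065,"yaw":0},
    {"gripper":0.2,"x":0,"y":0,"z":-0.09,"yaw":0},
    {"gripper":0.2,"x":-0.01,"y":0,"z":-0.11,"yaw":0},
    {"gripper":0.2,"x":-0.03,"y":0,"z":-0.12,"yaw":0},
    {"gripper":0.2,"x":-0.05,"y":0,"z":-0.12,"yaw":0},
    {"gripper":0.2,"x":-0.05,"y":0,"z":-0.12,"yaw":0}
  ]
}}

```text
time_s: 7.42
tool_pos: [553.1, 118.5, 389.6]
ee_rot: [3.138, 0.002, 1.703]
contact_force: [0.8, -0.3, 0.3]
opening: 68.3
grasp_force: 0.0
```

Run:
```python
from bench import *
import cv2,pickle,numpy as np
s=get_obs();print(s['time_s'],s['tool_pos'],s['contact_force'],s['opening'])
def c(n,x,y):
    f=grab_frame(n);pickle.dump(f,open(f'pics/{n}4.pkl','wb'))
    return cv2.resize(f['color'][y:y+150,x:x+100,::-1],(400,600),interpolation=cv2.INTER_CUBIC)
cv2.imwrite('pics/crop4.png',cv2.convertScaleAbs(np.hstack([c('scene',340,100),c('side',212,80)]),alpha=1.7))
```

```text
7.4167 [553.11921884 118.51968032 389.59522138] [ 0.78629694 -0.25887091  0.29484248] 68.33650467345143
```

View pics/crop4.png

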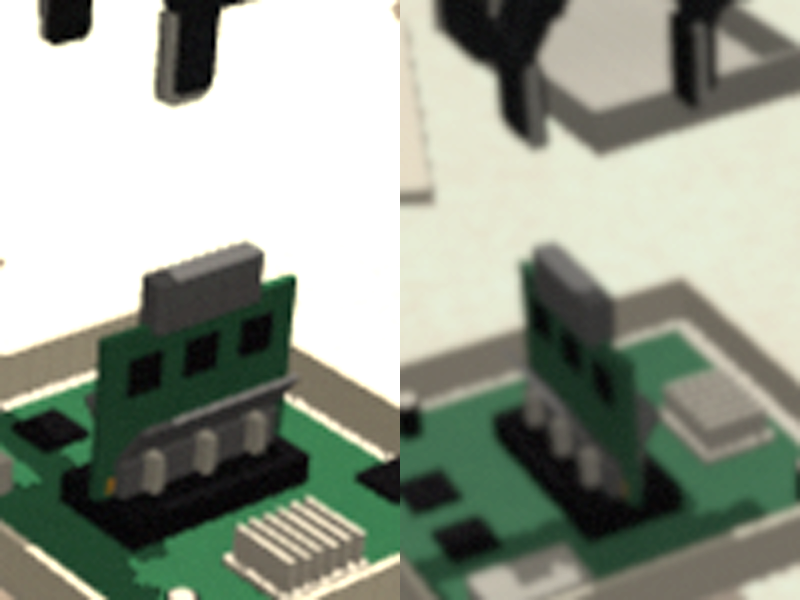

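The card stands upright in the clip with the gripper clear. Board top corners are at scene (100,338) and (295,278), and the lower corner is at (97,498). One quick numeric check before handing in.

Run:
```python
from h import *
S,D=ld('scene4'),ld('side4')
s=lambda u,v:(340+u/4,100+v/4)
d=lambda u,v:(212+(u-400)/4,80+v/4)
A=[ray(S,s(*p),102) for p in[(100,338),(295,278)]];B=[ray(D,d(*p),102) for p in[(522,262),(635,358)]]
print(np.round(A,1),np.mean(A,0),np.round(B,1),np.mean(B,0),ray(S,s(95,498),22),ray(D,d(637,503),22))
```

```text
[[553.1 116.8 102. ]
 [541.7 223.1 102. ]] [547.41572674 169.97491864 102.        ] [[534.6 218.6 102. ]
 [556.6 117.4 102. ]] [545.57949785 167.98206873 102.        ] [554.86875037 118.11373011  22.        ] [552.93117952 114.75582812  22.        ]
```

The card centre is at about (546,169.5), the lower corner fits z=22 and the card is upright. Handing in.

```bash
python3 -c "from bench import *;print(close_job())"
```

```text
the job is handed in; nothing more can be done
None
```

The wide card is pressed home in the clip, standing upright and released. By my camera measurements it is within about 2 mm of the clip's centre. The narrow card was left untouched, and the job is handed in at about 7.5 s; no verdict came back.

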